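Bring the nozzle bottle to the front of the paint carousel and hold it there

TASK

Unlock the paint carousel by flipping its cam lever right over outwards, then take the carousel by its tall upright post and turn it until the bottle with the pointed nozzle stands squarely at the steel pointer on the front of the base. A spring turns the carousel back if it is let go, so finish still holding the post, with the carousel standing still. All the jars stay upright in their pockets and everything else on the bench stays where it is.

Things in the scene. Friction and masses are not known exactly. Their poses are not given: they have to be found in the camera images.
- carousel: Plywood paint carousel, fixed to the bench. Origin on the turning axis at bench level, z up; its -x points to the front, roughly towards the robot. Turning disc: radius 95 mm, top 30 mm above the bench, with pocket rings 9 mm high, 70 mm from the axis, every 36 degrees, some left out. The lock lever is on the -y side.
- pointer (a point): Middle of the top of the front pointer: a square steel upright set edge-on, 24 mm across, 26 mm tall (top 38 mm above the bench), fixed on the base 112 mm from the axis towards the carousel's -x.
- turntable (a joint): Turning of the disc, rad: 0 at its rest stop, where it starts, growing anticlockwise seen from above to 2.8. The locked lever holds it to about 0.03. A spring pulls it back: at the post 0.8 N at 0, 2.8 N at 2.5 rad, plus drag (about 2 N at 1 rad/s). At 0 the disc's axes match carousel's.
- post: Upright round aluminium post for turning the carousel, 14 mm in diameter, 115 mm tall, standing on the disc 78 mm from the axis, on the carousel's +x side at turntable 0. Origin at the centre of its foot, 30 mm above the bench; its top, 145 mm above the bench, overtops all jars (tallest 100 mm above the bench). It spins freely on its own pin, so a grip need not turn with the disc.
- lever (a joint): Cam lever of the lock, rad: near 0 (0 to 0.12) upright and locked, grows as the lever swings outwards, away from the turning axis, to its stop at 1.25 (nearly flat). The disc is quite free from about 0.6; flipped right over means over 1.0. Stays where it is left; about 1.5 N at its tip moves it.
- lever_tip (a point): Middle of the free end of the lever, 80 mm from its pivot. Steel lever, bar 12 mm wide and 8 mm thick, its last 30 mm a paddle 24 mm wide (along the carousel's x) and 10 mm thick. Upright, its tip is 125 mm above the bench.
- lever_pivot (a point): Middle of the lever's hinge, 125 mm from the turning axis on the carousel's -y side, 45 mm above the bench. The hinge lies along the carousel's x; the lever falls towards its -y. Bracket cheeks reach 55 mm above the bench. A tongue reaches 34 mm inwards from the pivot when locked and rises as the lever flips.
- nozzle_jar_mid (a point): The wanted bottle, centre half-way up (35 mm above its underside): white plastic, 30 mm in diameter, 70 mm tall, the top 24 mm a black pointed cone. It stands loose in one of the four pockets that come to the front at turntable 0.63, 1.26, 1.88 or 2.51.
- jar1_mid (a point): Another jar on the carousel, centre half-way up: white, flat black screw cap, 31 mm in diameter, 42 mm tall.
- jar2_mid (a point): Another jar on the carousel, centre half-way up: as jar1.
- jar3_mid (a point): Another jar on the carousel, centre half-way up: flat black cap, 31 mm in diameter, 56 mm tall.
- jar4_mid (a point): Another jar on the carousel, centre half-way up: as jar1, in the pocket just past the pointer.
- car_shell: Red plastic car body shell, 125 x 54 x 37 mm, loose; origin under its centre. Leave alone.
- hobby_file: Steel hobby file with wooden handle, 170 mm long along its x, 12 mm high, lying loose on the carousel's +y side; origin at bench level 5 mm from its middle. Leave alone.
- paint_well: White ceramic paint well (shallow bowl), 64 mm across, 18 mm high, loose; origin under its centre. Leave alone.
- sanding_block: Rubber sanding block, 60 x 30 x 22 mm, loose; origin under its centre. Leave alone.
- glue_bottle: Glue bottle, 36 mm in diameter, 75 mm tall, loose; origin under its centre. Leave alone.
- brush_pot: Ceramic pot with brushes, 72 mm across, pot 90 mm and brushes 150 mm tall, loose; origin under its centre. Leave alone.
Things that resemble listed ones, but are neither listed nor needed, are in the scene too. What is shaped like the part that bears nozzle_jar_mid but green, orange or turquoise is not meant.

How it is judged:
By the outcome, as a careful person would: the job done as asked, in the order asked, and still so for the second after the job is handed in, while the arm keeps its last pose, push and grip.
It also fails if it takes over 54 s, if anything falls off the work surface, if the arm or the gripper's body presses on something with over 40 N, if the wrist force passes 120 N, or if a joint passes its speed limit or range.

ROBOT

A 6-joint arm with a two-finger parallel gripper is mounted at the origin on the work surface. World frame = base frame: x ahead of the robot, y to its left, z up, the work surface at z = 0. Lengths are in m, angles in rad, forces in N, time in s.
With the tool pointing down it reaches from about 0.375 to 0.975 m from the base axis. Payload 3.8 kg.
Tool frame: the origin (TCP) lies on the centre line of the jaws, within the pads' length; the fingertips stand 25 mm ahead of it and the grasp point (between the pads) lies 6 mm ahead of it; y points along the fingers, z is the direction in which the jaws open and shut, and the axes are right-handed (so a half turn about y gives the same grasp; the last joint's range is limited). The gripper opens to 85 mm and grips with 20 to 120 N. Pads are 22 mm wide; open, the fingers measure 114 mm over their backs; the gripper's body (76 mm by 85 mm) begins 54 mm behind the grasp point. The pads swing forward as they close: fully open they stand 13 mm farther back than shut.
Start: joints at [-1.31, 0.264, 1.604, -0, 1.274, -0.037], TCP at [0.198, -0.645, 0.256] pointing down, gripper open.
Joint ranges: [-2.63, 2.63], [-0.94, 2.18], [0.31, 2.57], [-1.31, 4.45], [0, 2.66], [-2.55, 2.55]. Speed limits (rad/s): [2.57, 2.57, 3.14, 3.14, 3.14, 3.14].

INTERFACE

Orientations are given as a rotation vector (axis times angle).
In Python, from workcell import bot gives the robot as it stands.
- The arm moves only by the shell command python3 -m jog 'ROWS' [FORCE]. ROWS is JSON, a list of rows, each a list of 5 numbers: the shift along the world's x, y, z in mm, then the turn about the world's z in degrees, then the finger opening in mm, from 0 to 85.4. A call has exactly 10 rows; each row is the pose to reach, as a shift and turn from the pose commanded when the call began; what a row does not reach only later rows make up. A row lasts 1/8 s, in which the tool goes at most 62.5 mm and 10.7 degrees, less where a joint would pass 70% of its speed; a pose out of reach is approached as far as the arm can. A call with a gripper value outside its range is refused whole. The fingers move at their own pace and stop on an object; FORCE is the grip in N (left out, the last holds). Time passes only in rows, so rows that repeat a pose let the fingers close, or fill a call up. It gives the time, the measured TCP pose, the force and the opening at its end, in the units of the state.
- bot.read_state(): the state, without advancing time (a new reading comes with each control period).
- bot.read_camera(name): name is "scene" or "side" or "wrist"; returns a dict with "pixels" (420x560x3 uint8, red, green, blue), "fx", "fy", "cx", "cy" (pixels), "dist" ([k1, k2, p1, p2, k3] as OpenCV has them; the pictures are not rectified), "R" (3x3) and "t" (3): a world point X has camera coordinates R X + t. Camera axes: x right, y down, z forward; pixel columns grow to the right and rows downward; lengths in m; the calibration is good to about 2 mm. A picture is of the moment at which its call begins. There is no depth.
- bot.finish_job(): hands the job in, once; it reports no verdict.
The state is a dict: "time": time; "q": joint angles; "joint_vel": joint speeds; "joint_torque": joint torques, N m; "tool_pos": TCP position; "tcp_rot": TCP orientation; "wrist_force": force on the tool from outside, world axes, zero at the start; "torque": the same for the moment, N m; "width": opening from 0.0 (shut) to 1.0 (fully open).
Only numpy, scipy, OpenCV 4.12 (cv2) and the standard library are available. Lean on these libraries where they do the work, as an engineer would, in place of code of your own. Each camera call takes 0.05 s, during which the arm holds its last target.

## Working session

There is one attempt and no reset: what is moved stays moved. The work goes in short steps, Python scripts to look and compute and a shell command to move; the robot and the scene stay as the last step left them, time stands still between calls to the robot, and variables do not carry over. Pictures are saved under pics/ and viewed, and the job is handed in when it is done.

```bash
ls; mkdir -p pics
cat > h.py <<'E'
import numpy as np, cv2
from workcell import bot
def cam(n,save=None):
    c=bot.read_camera(n)
    for k in("R","t","dist"): c[k]=np.array(c[k],float)
    c["pixels"]=np.array(c["pixels"],np.uint8)
    c["K"]=np.array([[c["fx"],0,c["cx"]],[0,c["fy"],c["cy"]],[0,0,1]])
    if save: cv2.imwrite("pics/"+save,c["pixels"][:,:,::-1])
    return c
def ray(c,u,v):
    p=cv2.undistortPoints(np.array([[[u,v]]],float),c["K"],c["dist"])[0,0]
    R=c["R"]; return -R.T@c["t"], R.T@np.array([p[0],p[1],1.])
def onz(c,u,v,z):
    o,d=ray(c,u,v); return o+d*(z-o[2])/d[2]
def proj(c,X):
    X=np.atleast_2d(np.array(X,float))
    return cv2.projectPoints(X.reshape(-1,1,3),cv2.Rodrigues(c["R"])[0],c["t"],c["K"],c["dist"])[0][:,0]
def tri(*obs):
    A=np.zeros((3,3));b=np.zeros(3)
    for c,u,v in obs:
        o,d=ray(c,u,v);d=d/np.linalg.norm(d);P=np.eye(3)-np.outer(d,d);A+=P;b+=P@o
    X=np.linalg.solve(A,b); return X
E
python3 - <<'E'
from h import *
import pickle
cs={}
for n in("scene","side","wrist"):
    c=cam(n,n+"0.png"); cs[n]=c
    print(n,-c["R"].T@c["t"],c["R"][2],c["fx"])
pickle.dump(cs,open("cs0.pkl","wb"))
s=bot.read_state();print(s)
E
```

```text
pics
scene [1.37541775 0.17519856 0.70069775] [-0.80489771 -0.13424815 -0.57802864] 416.0420800843598
side [0.05651579 0.66514987 0.84686238] [ 0.46221562 -0.58293801 -0.66823648] 447.19770529323927
wrist [ 0.26850539 -0.62392337  0.37235106] [-0.27163529 -0.08053462 -0.95902474] 356.3210374432824
{'time': 0.15, 'q': array([-1.30988424e+00,  2.64619577e-01,  1.60506057e+00,  2.96797003e-05,
        1.27373149e+00, -3.69010911e-02]), 'joint_vel': array([ 0.00092745, -0.00258218, -0.00307773, -0.0013702 , -0.00054556,
       -0.00115104]), 'joint_torque': array([-9.84072212e-04, -5.15909457e+01, -3.67960417e+01, -1.37827956e-04,
        8.07520235e-03, -1.21936952e-05]), 'tool_pos': array([ 0.19793455, -0.64477092,  0.25522126]), 'tcp_rot': array([-0.30940709,  2.06321177, -2.05943743]), 'wrist_force': array([-0.12480706, -0.48476946, -0.97355836]), 'torque': array([-0.03719459,  0.01771111, -0.02788036]), 'width': 1.0008567110457294}
```

View pics/scene0.png

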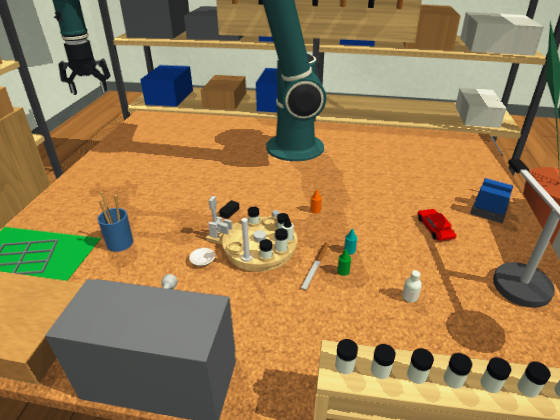

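View pics/side0.png

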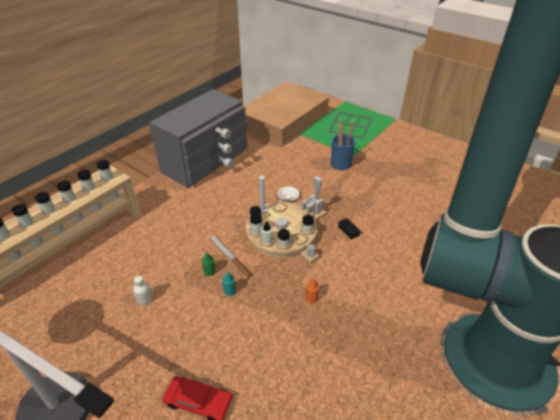

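```bash
python3 -c "
from scipy.spatial.transform import Rotation as R
print(R.from_rotvec([-0.30940709,  2.06321177, -2.05943743]).as_matrix().round(3))"
```

```text
[[-0.956 -0.     0.293]
 [-0.293  0.002 -0.956]
 [-0.    -1.    -0.002]]
```

The scene camera shows the carousel around (258,240), with the lever at (213,212) and the post at (245,240). In the side view the carousel is around (283,230), with the post at (263,195) and the lever at (316,195). Next I'll enlarge both.

Run:
```python
import cv2
a=cv2.imread("pics/scene0.png");b=cv2.imread("pics/side0.png")
cv2.imwrite("pics/cropA.png",cv2.resize(a[180:280,190:320],None,fx=6,fy=6,interpolation=cv2.INTER_CUBIC))
cv2.imwrite("pics/cropB.png",cv2.resize(b[165:270,225:355],None,fx=5.7,fy=5.7,interpolation=cv2.INTER_CUBIC))
```

```text
(no output)
```

View pics/cropA.png

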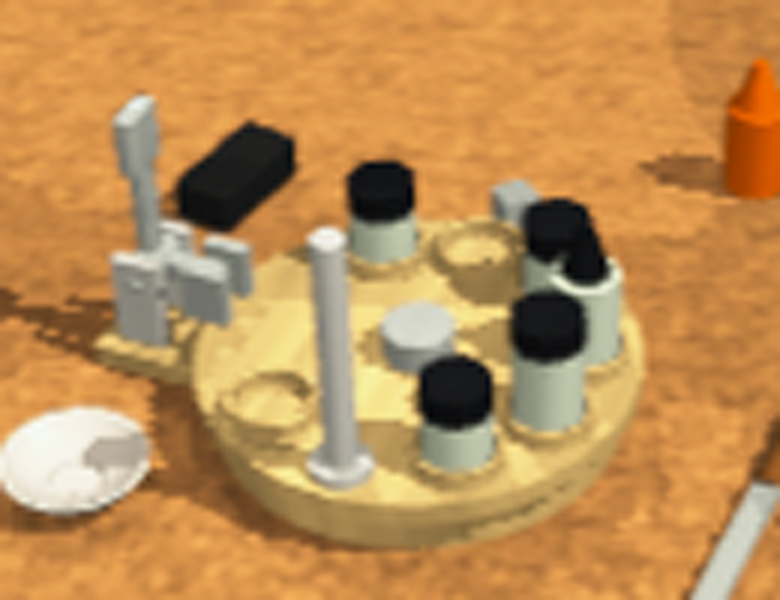

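View pics/cropB.png

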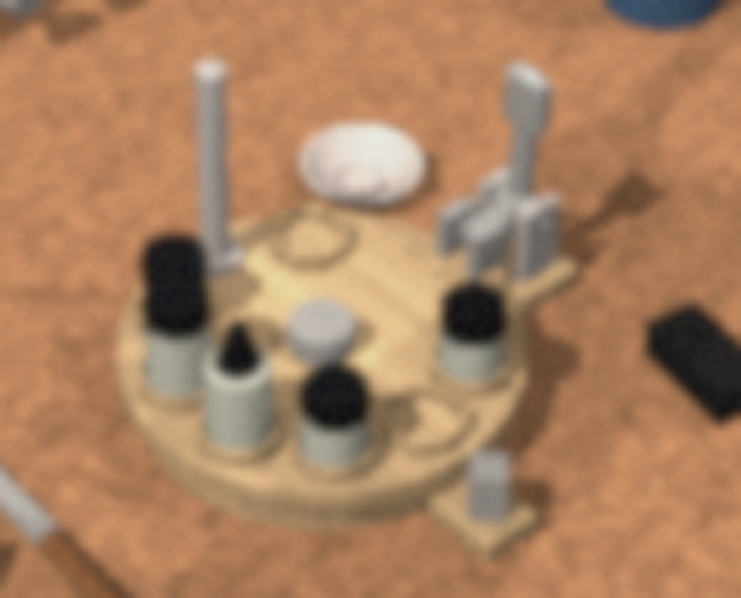

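In crop A the post top is at (327,240), the lever tip at (140,103), the pointer top at (515,188) and the nozzle tip at (583,228). In crop B the same points are at (211,70), (528,70), (489,458) and (238,328). The black pointed cone on a white body appears only on that one bottle on the disc. The orange, teal, green and off-disc white bottles are not it.

```bash
cat > m0.py <<'E'
from h import *
import pickle
cs=pickle.load(open("cs0.pkl","rb"));A=cs["scene"];B=cs["side"]
fa=lambda x,y:((x+.5)/6-.5+190,(y+.5)/6-.5+180)
fb=lambda x,y:((x+.5)/5.7-.5+225,(y+.5)/5.7-.5+165)
P={}
for n,a,b,z in[("posttop",(327,240),(211,70),.145),("levertip",(140,103),(528,70),.125),("pointer",(515,188),(489,458),.038),("hub",(418,322),(322,322),None),("nozzle",(583,228),(238,328),.1)]:
    X=tri((A,*fa(*a)),(B,*fb(*b)));P[n]=X
    print(n,X.round(4),*( [onz(A,*fa(*a),z).round(4),onz(B,*fb(*b),z).round(4)] if z else []))
E
python3 m0.py
```

```text
posttop [ 0.6554 -0.0287  0.1439] [ 0.6573 -0.0278  0.145 ] [ 0.6546 -0.0282  0.145 ]
levertip [ 0.5539 -0.1341  0.1277] [ 0.5513 -0.1344  0.125 ] [ 0.556  -0.1386  0.125 ]
pointer [0.4704 0.0086 0.0411] [0.4667 0.0084 0.038 ] [0.472  0.0053 0.038 ]
hub [ 0.5783 -0.0128  0.0452]
nozzle [0.5708 0.0558 0.0967] [0.5747 0.0559 0.1   ] [0.5685 0.0592 0.1   ]
```

Everything fits the given sizes:
- Pointer to post is 189 mm, against 190 mm expected.
- The axis is at about (0.579,-0.013), and the carousel is yawed about -11.4°.
- The nozzle bottle is 70 mm from the axis and 71.4° from the pointer, so it is the 1.26 rad pocket.

I'll move over the inner side of the lever, turning -28° and closing the fingers.

```bash
python3 -m jog '[[32,48,10,-5,60],[64,96,20,-10,40],[96,144,20,-15,20],[128,192,20,-20,0],[160,240,20,-28,0],[192,288,20,-28,0],[224,336,20,-28,0],[256,384,20,-28,0],[288,432,20,-28,0],[320,480,20,-28,0]]' 40 && python3 -m jog '[[22,31,0,0,0],[43,62,0,0,0],[43,62,-20,0,0],[43,62,-45,0,0],[43,62,-65,0,0],[43,62,-80,0,0],[43,62,-80,0,0],[43,62,-80,0,0],[43,62,-80,0,0],[43,62,-80,0,0]]'
python3 - <<'E'
from h import *
import pickle
cs={}
for n in("scene","side","wrist"): cs[n]=cam(n)
pickle.dump(cs,open("cs1.pkl","wb"))
a=cs["scene"]["pixels"][130:270,170:320,::-1];b=cs["side"]["pixels"][100:260,235:375,::-1]
cv2.imwrite("pics/l1.png",np.hstack([cv2.resize(x,(390,int(390*x.shape[0]/x.shape[1])),interpolation=2)[:364] for x in(a,b)]))
cv2.imwrite("pics/w1.png",cs["wrist"]["pixels"][:,:,::-1])
E
```

```text
time: 1.4
tool_pos: [0.5187, -0.1635, 0.2762]
tcp_rot: [-0.203, -2.121, 2.121]
wrist_force: [1.1, -0.6, 0.1]
width: 0.0
time: 2.65
tool_pos: [0.5616, -0.1034, 0.1972]
tcp_rot: [-0.205, -2.122, 2.122]
wrist_force: [-0.1, -0.4, 0.6]
width: 0.0
```

View pics/l1.png

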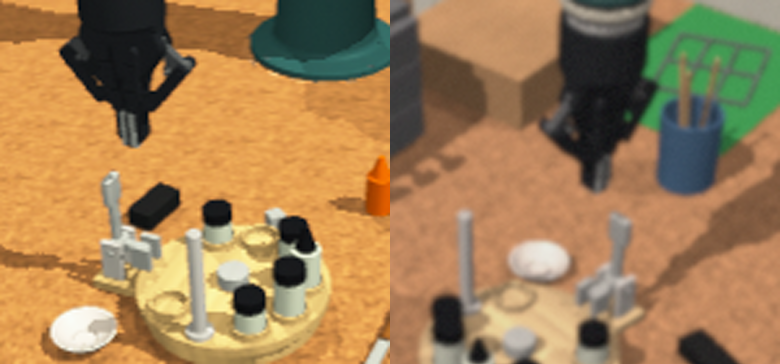

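View pics/w1.png

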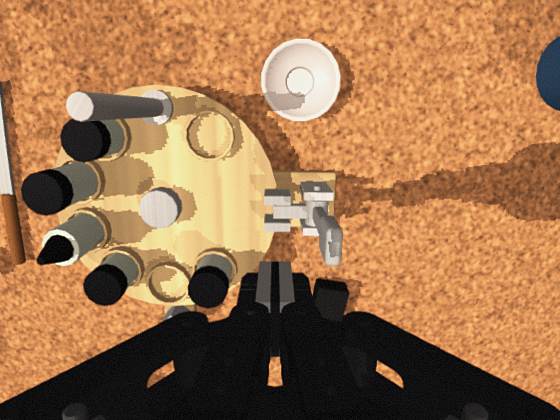

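The wrist view shows the shut fingertips at about (275,265), the lever paddle end at about (333,248), the hub at (160,207), the post top at (83,105) and the nozzle at (45,248). I'll triangulate the fingertip and recheck the lever and axis with three views.

```bash
cat > m1.py <<'E'
from m0 import *
c1=pickle.load(open("cs1.pkl","rb"));W=c1["wrist"]
X=tri((c1["scene"],220,184.5),(c1["side"],308.6,167));print("tip",X)
print("post",tri((A,*fa(327,240)),(B,*fb(211,70)),(W,81,105)),onz(W,81,105,.145))
print("lever",tri((A,*fa(140,103)),(B,*fb(528,70)),(W,333,250)),onz(W,333,250,.125))
print("hub",tri((A,*fa(418,322)),(B,*fb(322,322)),(W,160,207)),onz(W,160,207,.045))
print("pivot W",onz(W,318,205,.055), "postfoot",onz(W,155,107,.036))
for n,p in[("hub",(.5795,-.0134,.045)),("pivot",(.5545,-.136,.045)),("post",(.656,-.0288,.145)),("tipclosed",(.5616,-.1034,.172))]: print(n,proj(W,p))
E
python3 m1.py
```

```text
posttop [ 0.6554 -0.0287  0.1439] [ 0.6573 -0.0278  0.145 ] [ 0.6546 -0.0282  0.145 ]
levertip [ 0.5539 -0.1341  0.1277] [ 0.5513 -0.1344  0.125 ] [ 0.556  -0.1386  0.125 ]
pointer [0.4704 0.0086 0.0411] [0.4667 0.0084 0.038 ] [0.472  0.0053 0.038 ]
hub [ 0.5783 -0.0128  0.0452]
nozzle [0.5708 0.0558 0.0967] [0.5747 0.0559 0.1   ] [0.5685 0.0592 0.1   ]
tip [ 0.5644148  -0.10779318  0.17147794]
post [ 0.65501616 -0.02851158  0.14393492] [ 0.65444979 -0.02888477  0.145     ]
lever [ 0.55362621 -0.13445195  0.12760634] [ 0.5521179  -0.13524815  0.125     ]
hub [ 0.57871884 -0.01338759  0.04464509] [ 0.57933789 -0.0143085   0.045     ]
pivot W [ 0.56018459 -0.13599432  0.055     ] postfoot [ 0.65418385 -0.02844862  0.036     ]
hub [[158.85119912 207.01690653]]
pivot [[317.66404314 208.61766548]]
post [[ 79.83906091 101.70305825]]
tipclosed [[275.16746153 283.17917661]]
```

Run:
```python
import cv2
a=cv2.imread("pics/w1.png")
cv2.imwrite("pics/w1c.png",cv2.resize(a[150:320,150:380],None,fx=3.4,fy=3.4,interpolation=cv2.INTER_CUBIC))
```

```text
(no output)
```

View pics/w1c.png

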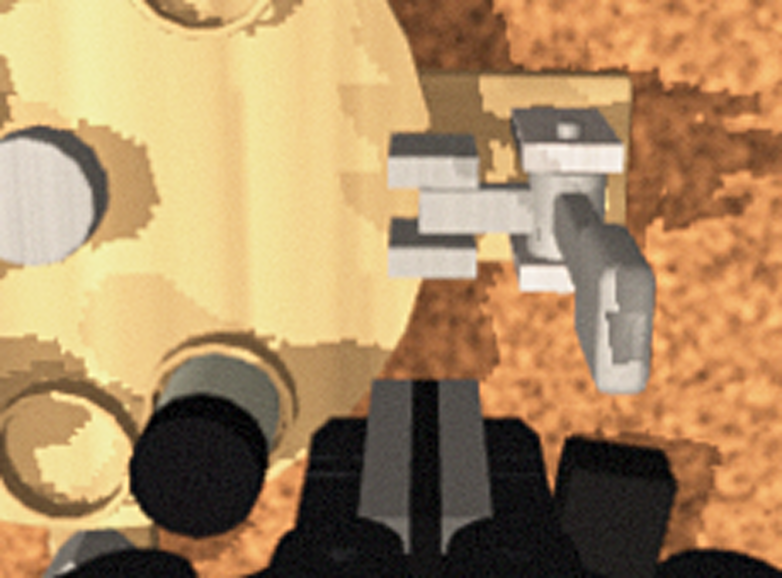

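The fingertip is at z 0.171, which is 25 mm ahead of the TCP as stated, and it is aligned with the lever to about 1 mm sideways. I'll descend and start pushing outwards.

```bash
python3 -m jog '[[0,0,-25,0,0],[0,0,-50,0,0],[0,0,-65,0,0],[0,0,-65,0,0],[-1,-7,-65,0,0],[-2,-13,-65,0,0],[-4,-20,-65,0,0],[-5,-26,-66,0,0],[-6,-32,-67,0,0],[-7,-37,-68,0,0]]'
```

```text
time: 4.05
tool_pos: [0.554, -0.1407, 0.1283]
tcp_rot: [-0.204, -2.121, 2.121]
wrist_force: [0.4, 0.7, 1.6]
width: -0.0
```

```bash
python3 -m jog '[[-1,-6,-2,0,0],[-2,-12,-5,0,0],[-4,-17,-9,0,0],[-5,-21,-12,0,0],[-6,-26,-17,0,0],[-6,-30,-22,0,0],[-7,-33,-26,0,0],[-8,-36,-31,0,0],[-8,-36,-31,0,0],[-8,-36,-31,0,0]]'
python3 - <<'E'
from h import *
a=cam("scene")["pixels"][150:270,170:320,::-1];b=cam("side")["pixels"][130:250,235:375,::-1]
cv2.imwrite("pics/l2.png",np.hstack([cv2.resize(x,(390,320),interpolation=2) for x in(a,b)]))
E
```

```text
time: 5.3
tool_pos: [0.5457, -0.1761, 0.0969]
tcp_rot: [-0.202, -2.121, 2.121]
wrist_force: [0.1, -0.8, 0.0]
width: 0.002
```

View pics/l2.png

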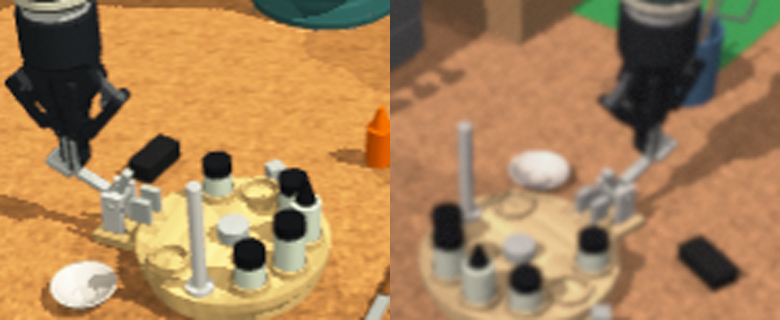

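The lever lies well over, with its tip at about (60,158) in the left half, and there is no contact force. I'll press a few mm further towards the stop.

```bash
python3 -m jog '[[0,-1,-1,0,0],[0,-2,-2,0,0],[0,-2,-3,0,0],[0,-2,-4,0,0],[0,-2,-4,0,0],[0,-2,-4,0,0],[0,-2,-4,0,0],[0,-2,-4,0,0],[0,-2,-4,0,0],[0,-2,-4,0,0]]'
```

```text
time: 6.65
tool_pos: [0.5461, -0.1783, 0.0933]
tcp_rot: [-0.203, -2.121, 2.121]
wrist_force: [0.1, 0.1, -0.1]
width: -0.0
```

```bash
python3 -m jog '[[0,0,-1,0,0],[0,0,-2,0,0],[0,0,-3,0,0],[0,0,-3,0,0],[0,0,-3,0,0],[0,0,-3,0,0],[0,0,-3,0,0],[0,0,-3,0,0],[0,0,-3,0,0],[0,0,-3,0,0]]'
python3 - <<'E'
from h import *
a=cam("scene")["pixels"][180:260,170:270,::-1];b=cam("side")["pixels"][140:220,275:375,::-1]
cv2.imwrite("pics/l3.png",np.hstack([cv2.resize(x,(400,320),interpolation=2) for x in(a,b)]))
E
```

```text
time: 7.9
tool_pos: [0.5463, -0.1786, 0.0915]
tcp_rot: [-0.204, -2.121, 2.122]
wrist_force: [-3.3, -0.4, 7.5]
width: -0.003
```

View pics/l3.png

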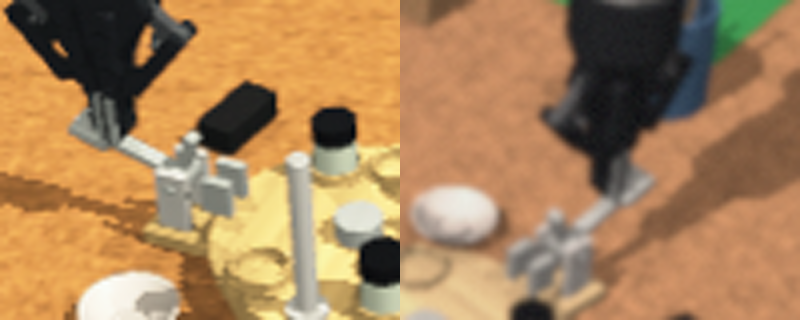

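The 7.5 N reaction means the lever is at its stop, lying flat outwards. Now I'll lift and move above the post.

```bash
python3 -m jog '[[0,0,30,0,0],[0,0,70,0,0],[0,0,115,0,20],[22,30,115,0,45],[44,60,115,0,45],[66,90,115,0,45],[88,120,115,0,45],[109,150,115,0,45],[109,150,115,0,45],[109,150,115,0,45]]'
python3 - <<'E'
from h import *
import pickle
cs={n:cam(n) for n in("scene","side","wrist")}
pickle.dump(cs,open("cs2.pkl","wb"))
a=cs["scene"]["pixels"][140:280,170:320,::-1];b=cs["side"]["pixels"][120:260,225:375,::-1]
cv2.imwrite("pics/l4.png",np.hstack([cv2.resize(x,(400,373),interpolation=2) for x in(a,b)]))
cv2.imwrite("pics/w4.png",cs["wrist"]["pixels"][:,:,::-1])
s=bot.read_state();print(s["q"],s["tool_pos"])
E
```

```text
time: 9.25
tool_pos: [0.6545, -0.0284, 0.2046]
tcp_rot: [-0.201, -2.12, 2.121]
wrist_force: [-0.5, 0.3, 0.2]
width: 0.526
[-8.25253057e-02  2.61694876e-01  1.70298964e+00 -2.42501260e-04
  1.17751430e+00  1.68036126e+00] [ 0.65439223 -0.02921435  0.20507792]
```

View pics/l4.png

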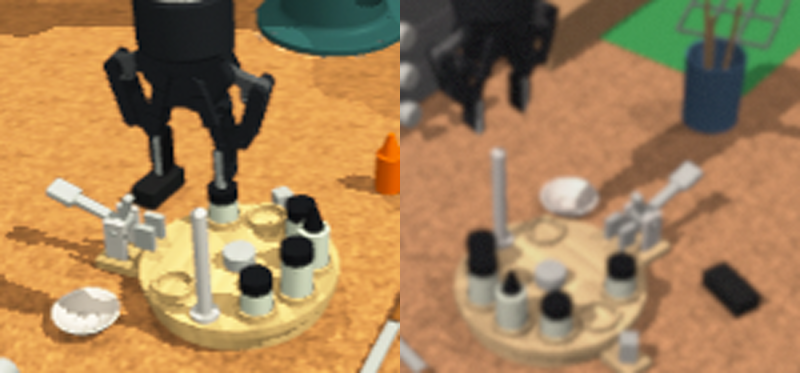

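View pics/w4.png

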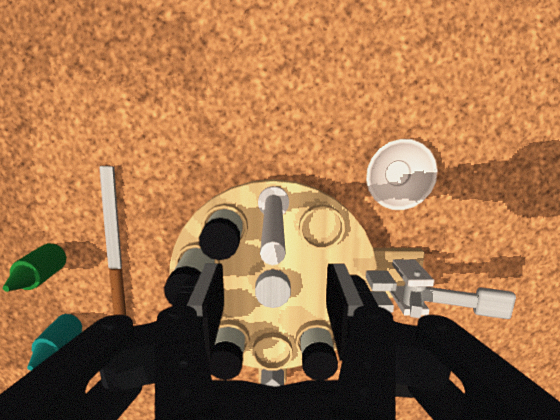

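The lever lies flat, from (400,280) to (495,303) in the wrist view. The post top at (274,253) sits midway between the fingers. I'll check its position and the turning axis.

```bash
python3 - <<'E' | tail -4
from m0 import *
c=pickle.load(open("cs2.pkl","rb"));W=c["wrist"]
print("post",onz(W,274,253,.145),"foot",onz(W,273,199,.034),"hub",onz(W,272,290,.045))
g=cv2.cvtColor(W["pixels"],cv2.COLOR_RGB2HSV)
print("pointer",onz(W,272,378,.038))
# disc top edge: left/right/top in wrist
for u,v in[(271,181),(170,270),(378,265)]:
    X=onz(W,u,v,.03);print(X.round(4),np.linalg.norm(X[:2]-[.579,-.0135]).round(4))
E
```

```text
pointer [0.48080505 0.00752769 0.038     ]
[ 0.6713 -0.029   0.03  ] 0.0936
[0.6088 0.0765 0.03  ] 0.0948
[ 0.578  -0.1087  0.03  ] 0.0952
```

The disc edge is 94–95 mm from the assumed axis (0.579,-0.0135), so the axis is good. I'll lower onto the post top and grip it.

```bash
python3 -m jog '[[0,0,-25,0,45],[0,0,-50,0,45],[0,0,-71,0,45],[0,0,-71,0,45],[0,0,-71,0,30],[0,0,-71,0,15],[0,0,-71,0,5],[0,0,-71,0,5],[0,0,-71,0,5],[0,0,-71,0,5]]' 50
python3 - <<'E'
from h import *
import pickle
cs={n:cam(n) for n in("scene","side","wrist")}
pickle.dump(cs,open("cs3.pkl","wb"))
a=cs["scene"]["pixels"][140:280,170:320,::-1];b=cs["side"]["pixels"][120:260,225:375,::-1]
cv2.imwrite("pics/l5.png",np.hstack([cv2.resize(x,(400,373),interpolation=2) for x in(a,b)]))
cv2.imwrite("pics/w5.png",cs["wrist"]["pixels"][:,:,::-1])
s=bot.read_state();print(s["q"],s["tool_pos"],s["wrist_force"],s["width"]*85.4)
E
```

```text
time: 10.65
tool_pos: [0.6561, -0.0283, 0.1359]
tcp_rot: [-0.206, -2.123, 2.122]
wrist_force: [0.1, -0.4, 5.4]
width: 0.148
[-8.10437611e-02  3.23109620e-01  1.75995893e+00  5.65796599e-05
  1.05580207e+00  1.68055452e+00] [ 0.65614238 -0.02829504  0.13585821] [-0.52642525  0.0822493   5.31866363] 12.192499422598212
```

View pics/l5.png

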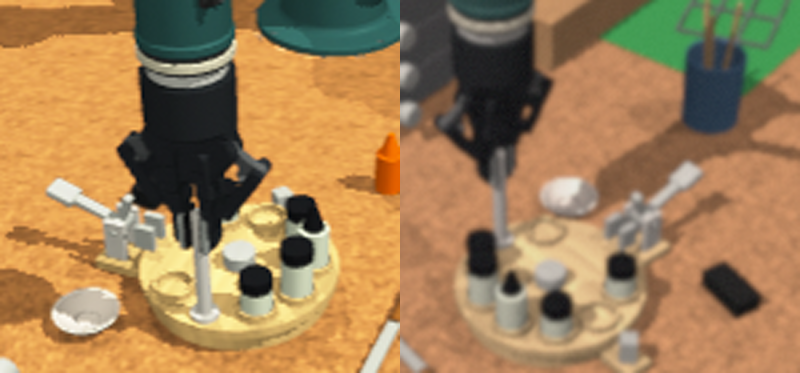

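The opening stopped at 12.5 mm on the 14 mm post, and the picture shows the post between the pads. Now I'll work out the arc rows.

Run:
```python
import numpy as np
C=np.array([579,-13.5]);P=np.array([655.7,-28.6])
r=P-C;a0=np.arctan2(r[1],r[0]);R=np.hypot(*r);print(R,np.degrees(a0))
base=np.zeros(2)
for call in([1,3,6,10,14,18,22,26,30,34],[38,42,46,50,54,58,62,66,69,70]):
    f=np.radians(call);d=R*np.c_[np.cos(a0+f),np.sin(a0+f)]+C-P
    st=call[0]-(1 if call[0]==1 else 4)
    print([[round(x,1),round(y,1),0,p-st] for (x,y),p in zip(d-base,call)]);base=d[-1]
```

```text
78.17224571419199 -11.137441937892378
[[np.float64(0.3), np.float64(1.3), 0, 1], [np.float64(0.7), np.float64(4.0), 0, 3], [np.float64(1.2), np.float64(8.1), 0, 6], [np.float64(1.5), np.float64(13.5), 0, 10], [np.float64(1.4), np.float64(19.0), 0, 14], [np.float64(0.9), np.float64(24.4), 0, 18], [np.float64(0.1), np.float64(29.8), 0, 22], [np.float64(-1.1), np.float64(35.2), 0, 26], [np.float64(-2.7), np.float64(40.4), 0, 30], [np.float64(-4.7), np.float64(45.5), 0, 34]]
[[np.float64(-2.3), np.float64(5.0), 0, 4], [np.float64(-4.9), np.float64(9.7), 0, 8], [np.float64(-7.9), np.float64(14.3), 0, 12], [np.float64(-11.2), np.float64(18.7), 0, 16], [np.float64(-14.7), np.float64(22.8), 0, 20], [np.float64(-18.6), np.float64(26.7), 0, 24], [np.float64(-22.7), np.float64(30.3), 0, 28], [np.float64(-27.0), np.float64(33.6), 0, 32], [np.float64(-30.4), np.float64(35.8), 0, 35], [np.float64(-31.6), np.float64(36.5), 0, 36]]
```

```bash
python3 -m jog '[[0,1,0,1,5],[1,4,0,3,5],[1,8,0,6,5],[1.5,13.5,0,10,5],[1.5,19,0,14,5],[1,24.5,0,18,5],[0,30,0,22,5],[-1,35,0,26,5],[-2.5,40.5,0,30,5],[-4.5,45.5,0,34,5]]'
python3 - <<'E'
from h import *
s=bot.read_state();print(s["q"],s["tool_pos"],s["wrist_force"],s["width"]*85.4)
a=cam("scene")["pixels"][140:280,170:320,::-1];b=cam("side")["pixels"][120:260,225:375,::-1]
cv2.imwrite("pics/l6.png",np.hstack([cv2.resize(x,(400,373),interpolation=2) for x in(a,b)]))
E
```

```text
time: 12.05
tool_pos: [0.6523, 0.0169, 0.1359]
tcp_rot: [-0.406, 1.995, -1.999]
wrist_force: [2.1, -1.3, 3.9]
width: 0.151
[-1.19370801e-02  3.14824558e-01  1.77083625e+00 -8.59720160e-04
  1.05151670e+00  1.15441083e+00] [0.65232147 0.01687371 0.13591385] [ 2.12075398 -1.31312862  3.87152286] 12.909475888036557
```

View pics/l6.png

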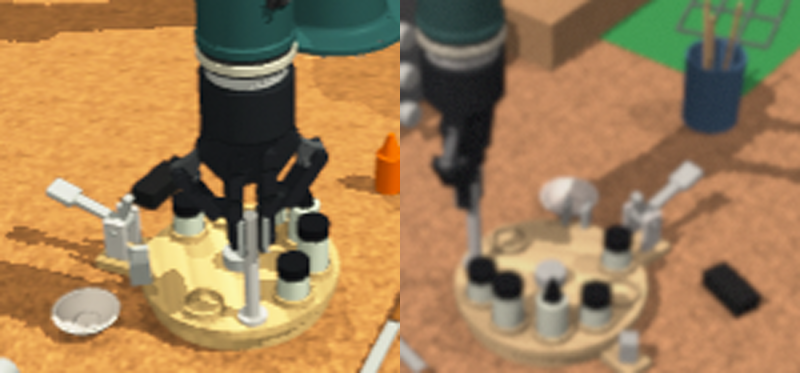

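The disc turned by about 34°, the jars are upright and the forces are small. Continuing to 70°.

```bash
python3 -m jog '[[-2.5,5,0,4,5],[-5,9.5,0,8,5],[-8,14,0,12,5],[-11,18.5,0,16,5],[-15,23,0,20,5],[-18.5,26.5,0,24,5],[-22.5,30,0,28,5],[-27,33.5,0,32,5],[-30.5,36,0,35,5],[-32,36.5,0,36,5]]' && python3 -m jog '[[0,0,0,0,5],[0,0,0,0,5],[0,0,0,0,5],[0,0,0,0,5],[0,0,0,0,5],[0,0,0,0,5],[0,0,0,0,5],[0,0,0,0,5],[0,0,0,0,5],[0,0,0,0,5]]'
python3 - <<'E'
from h import *
import pickle
s=bot.read_state();print(s["q"],s["tool_pos"],s["wrist_force"],s["width"]*85.4)
cs={n:cam(n) for n in("scene","side","wrist")}
pickle.dump(cs,open("cs4.pkl","wb"))
a=cs["scene"]["pixels"][180:280,190:320,::-1];b=cs["side"]["pixels"][165:270,225:355,::-1]
cv2.imwrite("pics/f4a.png",cv2.resize(a,None,fx=6,fy=6,interpolation=cv2.INTER_CUBIC))
cv2.imwrite("pics/f4b.png",cv2.resize(b,None,fx=5.7,fy=5.7,interpolation=cv2.INTER_CUBIC))
cv2.imwrite("pics/w6.png",cs["wrist"]["pixels"][:,:,::-1])
E
```

```text
time: 13.4
tool_pos: [0.6212, 0.0553, 0.136]
tcp_rot: [-0.895, 1.593, -1.594]
wrist_force: [6.6, 5.6, 2.8]
width: 0.145
time: 14.65
tool_pos: [0.6212, 0.0553, 0.1359]
tcp_rot: [-0.895, 1.594, -1.595]
wrist_force: [5.2, 6.2, 3.5]
width: 0.147
[0.04755975 0.26344237 1.83747238 0.00297951 1.03431279 0.58772527] [0.6212342  0.05532357 0.13594456] [5.21436039 6.20641647 3.50366662] 12.549349655264411
```

View pics/f4a.png

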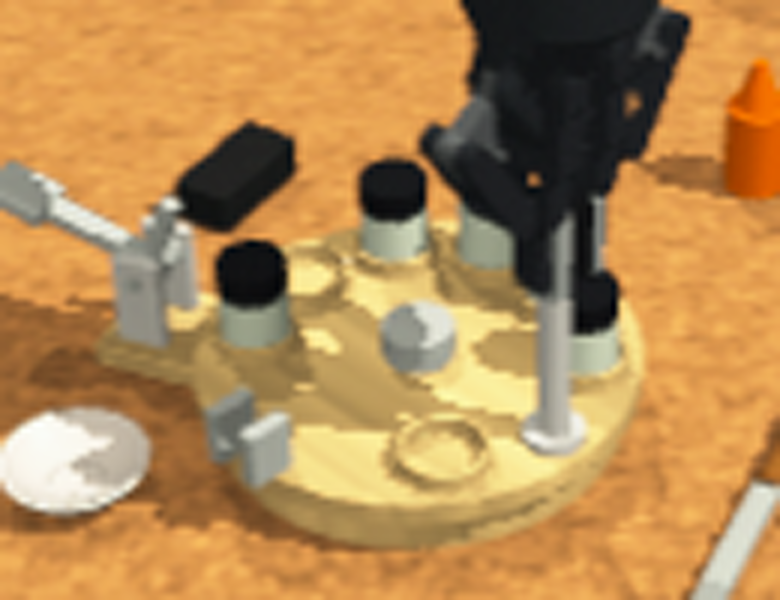

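View pics/f4b.png

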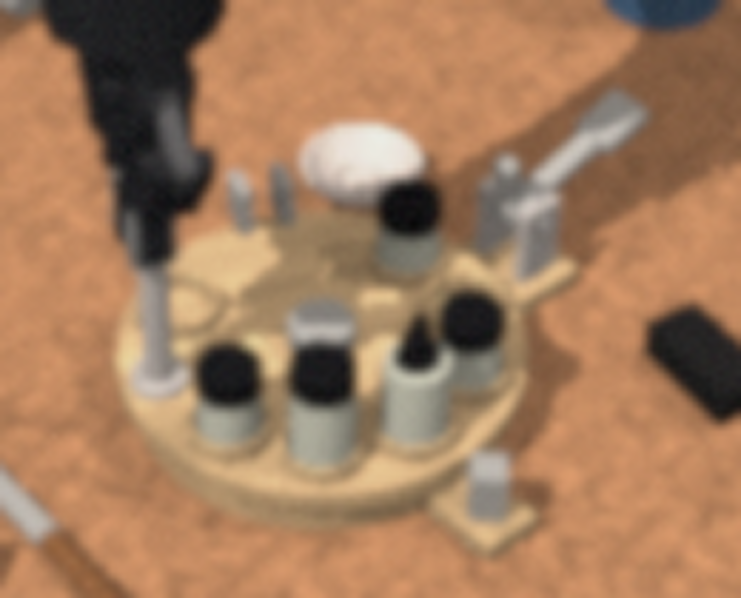

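View pics/w6.png

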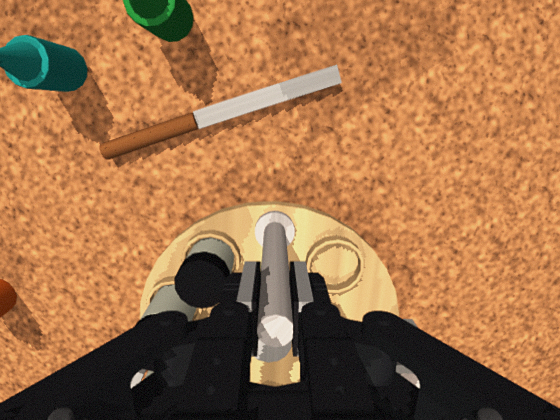

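The side crop shows the nozzle bottle at (417,400) coming up to the pointer at (489,470), still a little short. After exactly 72° each pocket falls where another pocket was before. So I can compare before and after in the same camera, which cancels calibration bias: the small jar now past the pointer against jar4 in the first picture.

```bash
cat > m4.py <<'E'
import sys
from h import *
import pickle
f=sys.argv[1]
c0=pickle.load(open("cs0.pkl","rb"));c1=pickle.load(open(f,"rb"))
C=np.array([.579,-.0135])
def caps(c,x0,x1,y0,y1,lo=25):
    g=c["pixels"].max(2)[y0:y1,x0:x1]
    n,l,st,ce=cv2.connectedComponentsWithStats((cv2.resize(g,None,fx=4,fy=4,interpolation=2)<65).astype(np.uint8))
    return [((ce[i]+.5)/4-.5+[x0,y0],st[i][4]/16) for i in range(1,n) if lo<st[i][4]/16<300]
for n,box in(("side",(225,330,165,270)),("scene",(190,320,180,280))):
    for nm,c in(("before",c0),("after",c1)):
        for p,a in caps(c[n],*box):
            X=onz(c[n],p[0],p[1],.069)[:2]-C
            print(n,nm,p.round(1),int(a),"ang",np.degrees(np.arctan2(X[1],X[0])).round(1)%360,"r",np.hypot(*X).round(4))
E
python3 m4.py cs4.pkl
```

```text
side before [255.4 215. ] 153 ang 41.5 r 0.0667
side before [307.9 219.9] 82 ang 199.9 r 0.0715
side before [266.4 226.4] 31 ang 89.3 r 0.0597
side before [283.3 234.4] 93 ang 131.9 r 0.075
side after [296.5 201.3] 83 ang 268.9 r 0.0649
side after [307.2 221.3] 85 ang 195.4 r 0.0714
side after [298.  225.5] 34 ang 172.4 r 0.0603
side after [281.2 230.4] 88 ang 127.8 r 0.0607
side after [264.6 230.7] 84 ang 94.2 r 0.0743
scene before [228.8 209.3] 214 ang 238.1 r 0.1088
scene before [253.  211.6] 90 ang 205.3 r 0.0637
scene before [283.6 219.5] 131 ang 122.6 r 0.0674
scene before [280.8 234. ] 120 ang 69.3 r 0.0633
scene before [265.4 245. ] 120 ang 23.8 r 0.0751
scene after [228.9 209.2] 210 ang 237.9 r 0.1087
scene after [255.  211.3] 90 ang 200.7 r 0.0635
scene after [231.4 225.3] 104 ang 276.9 r 0.0682
```

Run:
```python
from h import *
import pickle
fa=lambda x,y:((x+.5)/6-.5+190,(y+.5)/6-.5+180)
fb=lambda x,y:((x+.5)/5.7-.5+225,(y+.5)/5.7-.5+165)
c0=pickle.load(open("cs0.pkl","rb"));c4=pickle.load(open("cs4.pkl","rb"));c2=pickle.load(open("cs2.pkl","rb"))
C=np.array([.579,-.0135])
def s(n,X):
    d=X[:2]-C;print(n,X.round(4),np.degrees(np.arctan2(d[1],d[0])).round(1),np.hypot(*d).round(4))
A=c0["scene"];B=c0["side"]
s("foot before A",onz(A,*fa(340,466),.033));s("foot before W2",onz(c2["wrist"],273,199,.033))
s("foot after A",onz(A,*fa(554,432),.033));s("foot after B",onz(B,*fb(161,379),.033));s("foot after W",onz(c4["wrist"],275,231,.033))
s("foot after tri",tri((A,*fa(554,432)),(B,*fb(161,379)),(c4["wrist"],275,231)))
s("top after W",onz(c4["wrist"],275,331,.145))
s("hub A",onz(A,*fa(418,322),.045));s("hub B",onz(B,*fb(322,322),.045));s("hub B after",onz(B,*fb(322,322),.045))
s("ring0 before B",onz(B,*fb(437,418),.038)); s("ring6 before A",onz(A,*fa(268,400),.038)); s("ring6 after A",onz(A,*fa(440,448),.038))
s("ring6 before B",onz(B,*fb(312,237),.038)); s("ring6 after B",onz(B,*fb(192,300),.038))
for n in("scene","side"):
  print(n,[proj(c4[n],[C[0]+.070*np.cos(np.radians(168.8+36*k)),C[1]+.07*np.sin(np.radians(168.8+36*k)),.039])[0].round(1) for k in(-2,-1,0,1)])
```

```text
foot before A [ 0.6577 -0.0286  0.033 ] -10.9 0.0801
foot before W2 [ 0.6566 -0.0278  0.033 ] -10.4 0.0789
foot after A [0.6238 0.052  0.033 ] 55.6 0.0794
foot after B [0.6206 0.0527 0.033 ] 57.9 0.0782
foot after W [0.6217 0.0522 0.033 ] 57.0 0.0784
foot after tri [0.6216 0.0517 0.0313] 56.8 0.0779
top after W [0.6215 0.053  0.145 ] 57.4 0.0789
hub A [ 0.5778 -0.0132  0.045 ] 168.2 0.0012
hub B [ 0.5784 -0.0124  0.045 ] 118.9 0.0012
hub B after [ 0.5784 -0.0124  0.045 ] 118.9 0.0012
ring0 before B [ 0.5043 -0.0006  0.038 ] 170.2 0.0758
ring6 before A [ 0.6289 -0.0652  0.038 ] -46.1 0.0719
ring6 after A [0.6463 0.0098 0.038 ] 19.1 0.0712
ring6 before B [ 0.6234 -0.0626  0.038 ] -47.8 0.0662
ring6 after B [0.6401 0.0074 0.038 ] 18.9 0.0645
scene [array([286.9, 236.1]), array([282.3, 226. ]), array([269.5, 219.8]), array([253.2, 219.4])]
side [array([266.9, 238.6]), array([283.5, 241.5]), array([299.2, 236.8]), array([307.3, 226.7])]
```

The post foot, rings and jar caps all put the disc at about 67–68°, not 70°. The pull on the wrist is outward, about 8 N. I need about 4.7° more, which is about 6.4 mm along the tangent, plus about 1.5 mm outward to relax the pull.

```bash
python3 -m jog '[[-0.5,0.5,0,0.5,5],[-1.5,1.5,0,1.5,5],[-2.5,2.5,0,2.5,5],[-3.5,3.5,0,3.5,5],[-4.5,4.5,0,4,5],[-4.5,4.5,0,4,5],[-4.5,4.5,0,4,5],[-4.5,4.5,0,4,5],[-4.5,4.5,0,4,5],[-4.5,4.5,0,4,5]]'
python3 - <<'E'
from h import *
import pickle
s=bot.read_state();print(s["tool_pos"],s["wrist_force"],s["width"]*85.4)
cs={n:cam(n) for n in("scene","side","wrist")}
pickle.dump(cs,open("cs5.pkl","wb"))
a=cs["scene"]["pixels"][180:280,190:320,::-1];b=cs["side"]["pixels"][165:270,225:355,::-1]
cv2.imwrite("pics/f5a.png",cv2.resize(a,None,fx=6,fy=6,interpolation=cv2.INTER_CUBIC))
cv2.imwrite("pics/f5b.png",cv2.resize(b,None,fx=5.7,fy=5.7,interpolation=cv2.INTER_CUBIC))
cv2.imwrite("pics/w7.png",cs["wrist"]["pixels"][:,:,::-1])
E
python3 m4.py cs5.pkl | grep after
```

```text
time: 16.05
tool_pos: [0.6158, 0.0589, 0.1358]
tcp_rot: [-0.944, 1.545, -1.547]
wrist_force: [3.7, 3.8, 6.4]
width: 0.146
[0.61581559 0.05888299 0.13584608] [3.69351417 3.80869569 6.39391753] 12.447110574765224
side after [294.6 200.6] 78 ang 274.0 r 0.0642
side after [305.2 221.2] 125 ang 194.1 r 0.0666
side after [283.4 230.4] 89 ang 133.0 r 0.0608
side after [266.5 231.6] 85 ang 98.6 r 0.0746
scene after [228.9 209.2] 210 ang 238.0 r 0.1087
scene after [252.9 211.5] 88 ang 205.5 r 0.0638
scene after [231.  226.6] 103 ang 281.4 r 0.0686
```

View pics/f5a.png

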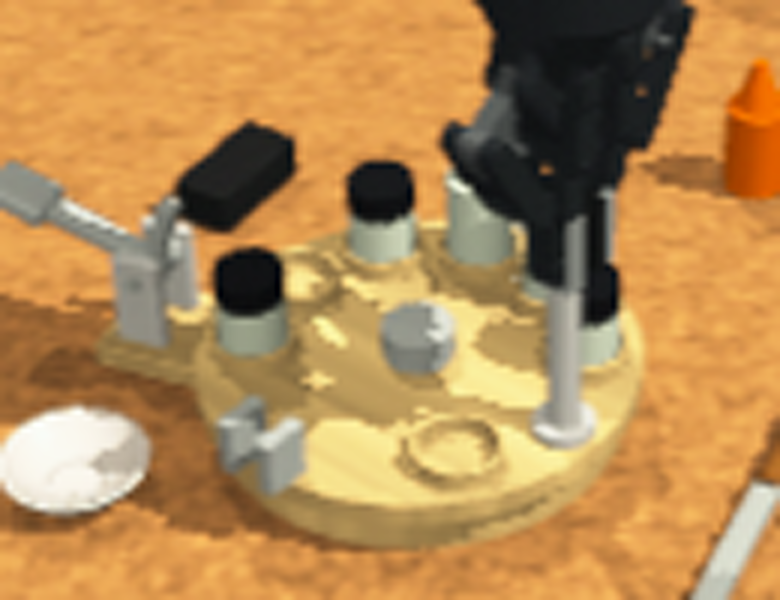

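View pics/f5b.png

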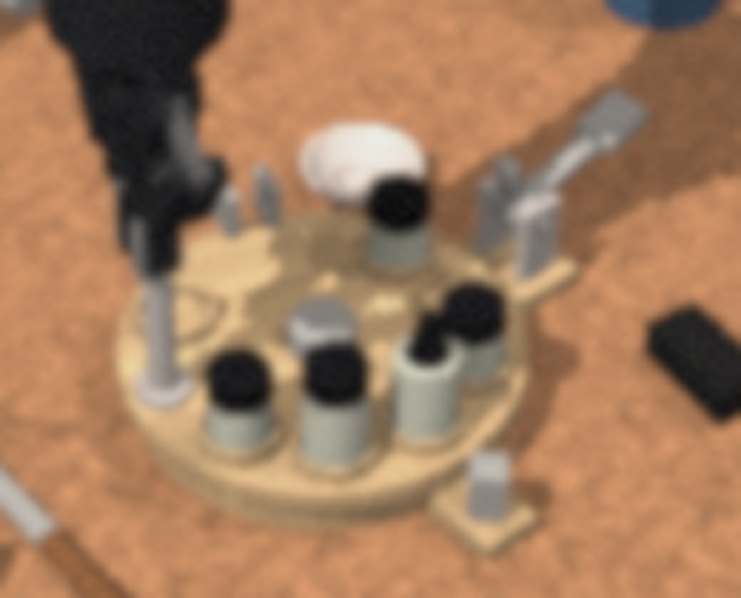

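View pics/w7.png

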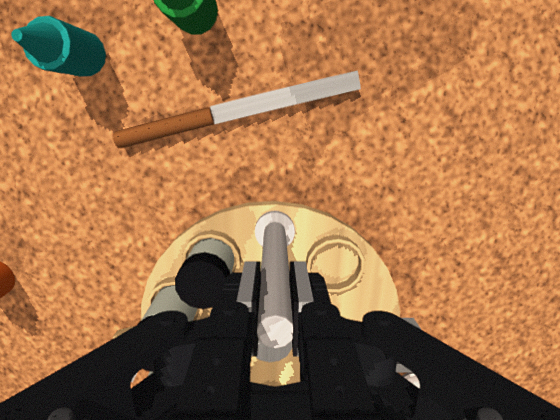

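The small-jar cap is now at (252.9,211.5) in the scene view, against jar4's original (253.0,211.6). In the side crop it is at (474,312), as it was before. I'll cross-check with the post foot, ring 6 and the nozzle bottle itself.

Run:
```python
from h import *
import pickle
fa=lambda x,y:((x+.5)/6-.5+190,(y+.5)/6-.5+180)
fb=lambda x,y:((x+.5)/5.7-.5+225,(y+.5)/5.7-.5+165)
c0=pickle.load(open("cs0.pkl","rb"));c=pickle.load(open("cs5.pkl","rb"))
C=np.array([.579,-.0135])
def s(n,X):
    d=X[:2]-C;print(n,X.round(4),np.degrees(np.arctan2(d[1],d[0])).round(1),np.hypot(*d).round(4))
A=c0["scene"];B=c0["side"]
s("foot A (want 61)",onz(A,*fa(565,424),.033));s("foot B",onz(B,*fb(164,387),.033));s("foot W",onz(c["wrist"],275,230,.033))
s("foot tri",tri((A,*fa(565,424)),(B,*fb(164,387)),(c["wrist"],275,230)))
s("ring6 A (before -46.1)",onz(A,*fa(452,448),.038))
# nozzle shoulder (z .076) rim ellipse centre
s("noz shoulder A",onz(A,*fa(482,185),.076));s("noz shoulder B",onz(B,*fb(430,350),.076))
s("noz shoulder0 B",onz(B,*fb(238,357),.076))
s("noz tip B",onz(B,*fb(430,316),.1)); s("noz tip0 B",onz(B,*fb(238,328),.1))
s("pointer B",onz(B,*fb(489,458),.038))
# tall jar (now idx1) vs small jar before: body axis columns at base
```

```text
foot A (want 61) [0.6183 0.0557 0.033 ] 60.4 0.0795
foot B [0.6162 0.0558 0.033 ] 61.8 0.0787
foot W [0.6166 0.0561 0.033 ] 61.6 0.0791
foot tri [0.6167 0.0555 0.0319] 61.4 0.0786
ring6 A (before -46.1) [0.6455 0.0145 0.038 ] 22.8 0.0721
noz shoulder A [0.5189 0.0036 0.076 ] 164.1 0.0624
noz shoulder B [ 0.5102 -0.0012  0.076 ] 169.9 0.0699
noz shoulder0 B [0.5733 0.054  0.076 ] 94.8 0.0677
noz tip B [0.5085 0.0025 0.1   ] 167.3 0.0723
noz tip0 B [0.5685 0.0592 0.1   ] 98.2 0.0734
pointer B [0.472  0.0053 0.038 ] 170.1 0.1087
```

Run:
```python
from h import *
import pickle
c2=pickle.load(open("cs2.pkl","rb"));c=pickle.load(open("cs5.pkl","rb"))
a=c2["wrist"]["pixels"][170:310,230:370,::-1];b=c["wrist"]["pixels"][200:340,230:370,::-1]
cv2.imwrite("pics/cmp.png",np.hstack([cv2.resize(x,(400,400),interpolation=2) for x in(a,b)]))
a=cv2.imread("pics/cropA.png");b=cv2.imread("pics/f5a.png")
cv2.imwrite("pics/rings.png",np.hstack([cv2.resize(a[340:480,170:370],(400,280)),cv2.resize(b[380:520,350:550],(400,280))]))
```

```text
(no output)
```

View pics/cmp.png

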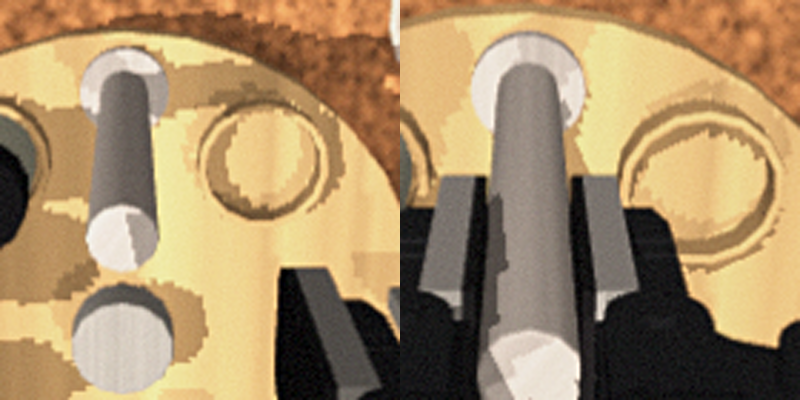

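View pics/rings.png

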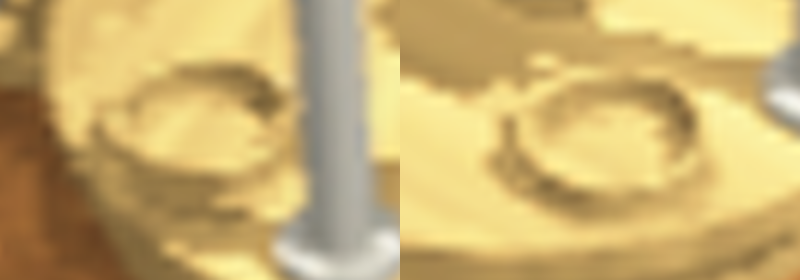

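Run:
```python
from h import *
import pickle
c2=pickle.load(open("cs2.pkl","rb"));c=pickle.load(open("cs5.pkl","rb"))
c0=pickle.load(open("cs0.pkl","rb"));C=np.array([.579,-.0135])
fa=lambda x,y:((x+.5)/6-.5+190,(y+.5)/6-.5+180)
def s(n,X):
    d=X[:2]-C;print(n,X.round(4),np.degrees(np.arctan2(d[1],d[0])).round(1),np.hypot(*d).round(4))
s("ring W before",onz(c2["wrist"],322.4,226,.037));s("ring W after",onz(c["wrist"],335.7,264.4,.037))
s("foot W before",onz(c2["wrist"],273.2,200.8,.033));s("foot W after",onz(c["wrist"],275,228.7,.033))
# scene ring: outer extents in rings.png (x/2 + offset)
s("ring A before",onz(c0["scene"],*fa(170+195/2,340+125/2),.037));s("ring A after",onz(c0["scene"],*fa(350+(603-400)/2,380+140/2),.037))
print(bot.read_state()["wrist_force"],bot.read_state()["joint_vel"].round(3))
```

```text
ring W before [ 0.6266 -0.0644  0.037 ] -46.9 0.0697
ring W after [0.6421 0.0176 0.037 ] 26.3 0.0704
foot W before [ 0.655  -0.0277  0.033 ] -10.6 0.0773
foot W after [0.617  0.0569 0.033 ] 61.6 0.08
ring A before [ 0.6293 -0.0654  0.037 ] -45.9 0.0723
ring A after [0.6456 0.0143 0.037 ] 22.6 0.0721
[4.58759984 2.85818679 6.98474457] [-0.001  0.001  0.002  0.001 -0.001  0.   ]
```

The bottle's shoulder bears 169.9° against 170.1° for the pointer in the same (side) camera. The jar coincidence gives 72.2°, and the post foot gives 71.3–72.5°. The wrist ring gives 73.2° and the scene ring 68.5°, but that ring is a poor pick because of its shadowed edge. The arm is still, the post is gripped and the lever is flat, so I'm handing in.

Run:
```python
from workcell import bot
print(bot.finish_job())
```

```text
the job is handed in; nothing more can be done
None
```

The job is handed in with the gripper still holding the post. The nozzle bottle stands at the pointer to within about 1°, though the last checks of that angle did not all agree.

**What I did:** I pushed the cam lever outwards with the shut fingers until it met its stop (about 7.5 N), and it lies flat. Then I gripped the top of the post at 50 N and turned the carousel in an arc to about 72° (1.26 rad). The first stop measured about 4.5° short, so I added a small correction.

**Last checks:**

| Check | Result |
|---|---|
| Bottle against pointer, both seen by the side camera | 169.9° and 170.1°, as seen from the axis |
| Jar now in jar4's first place (72° turn expected) | 72.2° in the scene view; the side view matches by eye |
| Post foot | 71.3–72.5° |
| Empty pocket ring, wrist camera | 73.2° |
| Empty pocket ring, scene camera (hard to pick out) | 68.5° |
| Bottle shoulder, scene camera (mostly hidden behind the gripper) | 164° |

I trusted the first three checks. The scene camera's ring and shoulder readings disagree with them by about 3.5–5°.

The jars looked upright in the last pictures, and the other things in view looked unmoved. The arm was standing still, with about 9 N at the wrist and about 16 s on the clock.

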